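# Stage the thick flanges by size for measuring

## Task

Get the three thick flanges ready for measuring: set each one down, hub up and centred, on the staging pad of its size - the largest steel flange on the big blue pad, the middle-sized steel flange on the yellow pad, the brass flange on the little red pad. Set them down rather than letting them drop. The smallest, flat steel flange is done: leave it, the screwdriver and the marker where they are.

Things in the scene. Friction and masses are not known exactly. Their poses are not given: they have to be found in the camera images.
- flange_large: the largest steel turned flange, bright steel: round disc 50 mm in diameter, 8 mm thick, with a narrower hub on it, 22 mm tall in all, stands hub up on the bench. Solid for contact, tapering from disc to hub: grip across the disc, fingertips 2 to 4 mm over its underside. Origin: centre of its underside; z up its axis (yaw of no account)
- flange_medium: the middle-sized steel turned flange, bright steel: round disc 36 mm in diameter, 7.5 mm thick, with a narrower hub on it, 20 mm tall in all, stands hub up on the bench. Solid for contact, tapering from disc to hub: grip across the disc, fingertips 2 to 4 mm over its underside. Origin: centre of its underside; z up its axis (yaw of no account)
- flange_brass: the one brass-coloured turned flange, yellow brass: round disc 30 mm in diameter, 10 mm thick, with a narrower hub on it, 26 mm tall in all, stands hub up on the bench. Solid for contact, tapering from disc to hub: grip across the disc, fingertips 2 to 4 mm over its underside. Origin: centre of its underside; z up its axis (yaw of no account)
- flange_small: the smallest and flattest turned flange, bright steel: round disc 28 mm in diameter with a narrower hub on it, only 12 mm tall in all, stands hub up on the bench. It is to stay where it is. Origin: centre of its underside; z up
- pad_large: the large staging pad: a fixed round pad with a flat blue top 62 mm in diameter, on an aluminium foot 68 mm across; its top is 10 mm above the bench. Origin: centre of its underside, at bench level; z up
- pad_medium: the middle-sized staging pad: a fixed round pad with a flat yellow top 46 mm in diameter, on an aluminium foot 52 mm across; its top is 10 mm above the bench. Origin: centre of its underside, at bench level; z up
- pad_small: the small staging pad: a fixed round pad with a flat red top 38 mm in diameter, on an aluminium foot 44 mm across; its top is 10 mm above the bench. Origin: centre of its underside, at bench level; z up
- red_driver: bystander: loose precision screwdriver with a red handle, 113 mm long, 14 mm thick, lying on the bench behind the work. Origin: middle of its length, on the bench; the handle is towards its +y
- black_marker: bystander: loose black marker, 130 mm long, 18 mm thick, lying on the bench at the left of the work. Origin: middle of its length, on the bench; its length is along its y
- measuring_microscope: the large fixed measuring microscope right of the work, some 0.6 m tall. Origin: under its middle, bench level. Base and stage stay beyond 0.27 m in front of the origin (that is, x > 0.475), but its two black eyepieces jut out to 0.33 m in front of it (-x), between 0.06 m left and right of it, 0.37 to 0.46 m above the bench: an arm crossing from the right has to be drawn in
Things that resemble listed ones, but are neither listed nor needed, are in the scene too. What is shaped like the pad_medium but white is not meant.

How it is judged (in metres and radians):
At the end, for the whole second after the job is handed in: Large steel flange on the blue pad, middle steel on yellow, brass on red: hub up (0.12 rad), centres within 10 mm, underside within 3 mm of the pad top, at rest; smallest steel flange upright (0.12 rad) and within 20 mm, screwdriver and marker within 30 mm of where they were (horizontal distance between flange_large and pad_large below 0.01 m and z of flange_large in the frame of pad_large between 0.007 and 0.013 m and angle between each of flange_large, flange_medium, flange_brass, flange_small's own z axis and vertical below 0.12 rad and linear speed of each of flange_large, flange_medium, flange_brass below 0.02 m/s and horizontal distance between flange_medium and pad_medium below 0.01 m and z of flange_medium in the frame of pad_medium between 0.007 and 0.013 m and horizontal distance between flange_brass and pad_small below 0.01 m and z of flange_brass in the frame of pad_small between 0.007 and 0.013 m and distance of flange_small from where it was at the start of the episode below 0.02 m and distance of each of red_driver, black_marker from where it was at the start of the episode below 0.03 m); the robot touches nothing.
It fails at once if the smallest steel flange is shifted by more than 20 mm (distance of flange_small from where it was at the start of the episode above 0.02 m).
It fails at once if the red screwdriver or the black marker is shifted by more than 30 mm (distance of any of red_driver, black_marker from where it was at the start of the episode above 0.03 m).
It fails at once if the largest steel flange is dropped or flung (faster than 0.6 m/s while the fingers do not touch it: a fall of about 20 mm) (linear speed of flange_large above 0.6 m/s and contact force between the fingers and flange_large below 0.01 N).
It fails at once if the middle-sized steel flange is dropped or flung (faster than 0.6 m/s while the fingers do not touch it: a fall of about 20 mm) (linear speed of flange_medium above 0.6 m/s and contact force between the fingers and flange_medium below 0.01 N).
It fails at once if the brass flange is dropped or flung (faster than 0.6 m/s while the fingers do not touch it: a fall of about 20 mm) (linear speed of flange_brass above 0.6 m/s and contact force between the fingers and flange_brass below 0.01 N).
It also fails if it takes over 80 s, if anything falls off the work surface, if the arm or the gripper's body presses on something with over 40 N, if the wrist force passes 120 N, or if a joint passes its speed limit or range.

## Robot

A 6-joint arm with a two-finger parallel gripper is mounted at the origin on a cart in front of the work surface, level with it; the furniture and walls round the work are solid. World frame = base frame: x ahead of the robot, y to its left, z up, the work surface at z = 0. Lengths are in m, angles in degrees, forces in N, time in s.
With the tool pointing down it reaches from about 0.275 to 0.85 m from the base axis. Payload 5.2 kg.
Tool frame: the origin (TCP) lies at the centre of the arm's flange, where the gripper is bolted on; the fingertips stand 173 mm ahead of it and the grasp point (between the pads) lies 155 mm ahead of it; z points along the fingers, y is the line along which they close (so a half turn about z gives the same grasp; the last joint's range is limited). The gripper opens to 85 mm and grips with 20 to 120 N. Pads are 22 mm wide; open, the fingers measure 114 mm over their backs; the gripper's body (76 mm by 85 mm) begins 54 mm behind the grasp point. The pads swing forward as they close: fully open they stand 13 mm farther back than shut.
Start: joints at [-86.047, 14.817, 87.949, -0, 77.235, -11.62], TCP at [0.148, -0.53, 0.405] pointing down, gripper open.
Joint ranges: [-179.93, 179.93], [-52.35, 119.4], [10.71, 147.94], [-69.91, 249.91], [12.55, 155.21], [-178.61, 178.61]. Speed limits (degrees/s): [147.25, 147.25, 180, 180, 180, 180].

## Interface

Orientations are given as [roll, pitch, yaw] about the fixed x, y, z axes, in that order (R = Rz(yaw) Ry(pitch) Rx(roll)).
In Python, from workcell import env gives the robot as it stands.
- The arm moves only by the tool carry_out, never from a script. Its argument "motion" is a list of rows, each a list of 7 numbers: the shift along the world's x, y, z in shares of 0.6 m (1.0 is 0.6 m), then the turn, a rotation vector about the world's x, y, z in parts of the range, where 1.0 means pi rad, then the closure, from -1 (fully open) to 1 (shut). A call has 1 to 20 rows; each row is the pose to reach, as a shift and turn from the pose commanded when the call began; what a row does not reach only later rows make up. A row lasts 1/12 s, in which the tool goes at most 41.7 mm and 7.16 degrees, less where a joint would pass 70% of its speed; a pose out of reach is approached as far as the arm can. A call with a gripper value outside its range is refused whole. The fingers move at their own pace and stop on an object; "grip_force" is the grip in N (left out, the last holds). Time passes only in rows, so rows that repeat a pose let the fingers close. It gives the time, the measured TCP pose, the force, the opening and the grip force at its end, in the units of the state.
- env.sense(): the state, without advancing time (a new reading comes with each control period).
- env.get_image(name): name is "scene" or "top" or "wrist"; returns the picture (420x560x3 uint8, red, green, blue); there is no depth.
- env.camera_model(name): a dict with "fx", "fy", "cx", "cy" (pixels), "k1" (the pictures are not rectified: a ray, as slopes to the right and down, at radius r is drawn at 1 + k1 r^2 times it, then the intrinsics apply), "extrinsics" (4x4, takes a point from world to camera coordinates). Camera axes: x right, y down, z forward; pixel columns grow to the right and rows downward; lengths in m; the calibration is good to about 2 mm. A picture is of the moment at which its call begins: read the wrist's pose just before it. camera_model takes no time and is no camera call; for the wrist camera it gives the pose at the moment of the call.
- env.finish_job(): hands the job in; it is judged then, once.
The state is a dict: "t": time; "joints": joint angles; "qd": joint speeds; "joint_torque": joint torques, N m; "position": TCP position; "ee_rot": TCP orientation; "contact_force": force on the tool from outside, world axes, zero at the start; "moment": the same for the moment, N m; "width": finger opening in m; "grasp_force": force on a finger pad.
Only numpy, scipy, OpenCV 4.12 (cv2) and the standard library are available. Lean on these libraries where they do the work, as an engineer would, in place of code of your own. Each camera call takes 0.05 s, during which the arm holds its last target. There are 200 camera calls.

## Working session

There is one attempt and no reset: what is moved stays moved. The work goes in short steps, Python scripts to look and compute and a tool call to move; the robot and the scene stay as the last step left them, time stands still between calls to the robot, and variables do not carry over. Pictures are saved under pics/ and viewed, at most 14 in all, crops included, and the job is handed in when it is done.

Besides the shell and the picture viewer there is one more tool, called after ">>>" as name(argument=value, ...) on one line, values as JSON. carry_out: Moves the arm, as the interface text tells. Its arguments: {"type":"object","properties":{"motion":{"type":"array"},"grip_force":{"type":"number"}},"required":["motion"]}

```bash
mkdir -p pics; ls; python3 - <<'E'
from workcell import env
import cv2
for n in("scene","top"):
    cv2.imwrite(f"pics/{n}0.png",env.get_image(n)[:,:,::-1])
    m=env.camera_model(n);print(n,m)
print(env.sense())
E
```

```text
pics
scene {'fx': 387.85250991112594, 'fy': 387.85250991112594, 'cx': 279.1891480610937, 'cy': 214.0500079548012, 'k1': -0.05218135559213741, 'extrinsics': array([[-0.68006239, -0.73293032, -0.01811876,  0.51562447],
       [-0.53216286,  0.51047429, -0.67543963,  0.28782517],
       [ 0.50429934, -0.44969896, -0.73719266,  0.6833567 ],
       [ 0.        ,  0.        ,  0.        ,  1.        ]])}
top {'fx': 411.6013199852555, 'fy': 411.6013199852555, 'cx': 281.20061402971095, 'cy': 206.33310997901535, 'k1': 0.02152595002277806, 'extrinsics': array([[-1.93105134e-02, -9.99813517e-01, -1.88031635e-04,
         1.21602182e-01],
       [-9.78407927e-01,  1.89357901e-02, -2.05813908e-01,
         6.10950027e-01],
       [ 2.05779087e-01, -3.79040058e-03, -9.78591130e-01,
         1.07489760e+00],
       [ 0.00000000e+00,  0.00000000e+00,  0.00000000e+00,
         1.00000000e+00]])}
{'t': 0.1, 'joints': array([-8.60475339e+01,  1.48545641e+01,  8.80032148e+01, -1.12649082e-03,
        7.72346620e+01, -1.16214086e+01]), 'qd': array([ 0.04689856, -0.10090975, -0.19502269, -0.0400381 ,  0.09186862,
        0.12475754]), 'joint_torque': array([ 3.11068645e-03, -4.46964920e+01, -2.91250259e+01, -2.40790359e-04,
        6.07909140e-03,  2.28209217e-05]), 'position': array([ 0.1476536 , -0.52961688,  0.40397363]), 'ee_rot': array([-1.79909233e+02, -1.75458951e-02,  1.55741106e+01]), 'contact_force': array([-0.62808391,  0.00332694, -0.92870899]), 'moment': array([-0.0016932 ,  0.01891602,  0.01914291]), 'grasp_force': 0.0, 'width': 0.08522464093456793}
```

View pics/scene0.png

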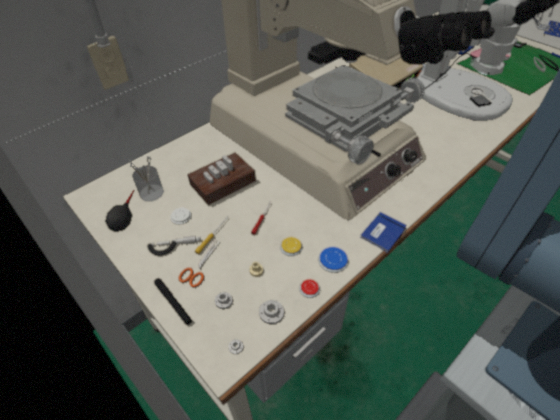

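View pics/top0.png

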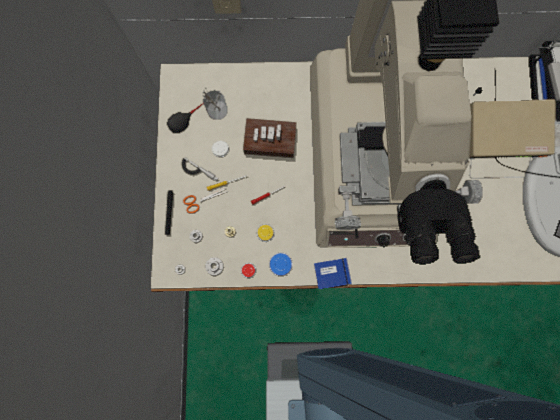

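The views show these candidates, with top-view pixels (and scene-view pixels):
- Large steel flange at top (215,267), scene (272,312). The other steel ones are medium at (196,237)/(223,299) and small at (181,270)/(236,346).
- Brass flange at (230,232)/(257,269).
- Pads: blue (281,264)/(333,259), yellow (265,232)/(291,245), red (248,271)/(310,288). The white decoy pad is at (221,149)/(180,215).
- Red driver at (268,196), with a yellow driver as a lookalike. Marker at (169,213).

I choose by size rank and colour. Next I measure and check the choice in a crop.

```bash
cat > h.py <<'E'
import numpy as np, cv2
from workcell import env
def ray(m,uv):
    E=np.array(m["extrinsics"]);d=np.array([(uv[0]-m["cx"])/m["fx"],(uv[1]-m["cy"])/m["fy"]]);s=d.copy()
    for _ in range(20): s=d/(1+m["k1"]*(s@s))
    R,t=E[:3,:3],E[:3,3]; r=R.T@np.array([s[0],s[1],1]); return -R.T@t, r/np.linalg.norm(r)
def plane(m,uv,z):
    o,r=ray(m,uv); return o+r*(z-o[2])/r[2]
def tri(obs):  # list of (model, uv) -> point, rms miss
    A=np.zeros((3,3));b=np.zeros(3);P=[]
    for m,uv in obs:
        o,r=ray(m,uv);M=np.eye(3)-np.outer(r,r);A+=M;b+=M@o;P.append((M,o))
    p=np.linalg.solve(A,b);return p,np.sqrt(np.mean([np.sum((M@(p-o))**2) for M,o in P]))
def proj(m,p):
    E=np.array(m["extrinsics"]);c=E[:3,:3]@np.asarray(p)+E[:3,3];s=c[:2]/c[2];s=s*(1+m["k1"]*(s@s))
    return s*[m["fx"],m["fy"]]+[m["cx"],m["cy"]]
HSV={"blue":((100,150,60),(125,255,255)),"yellow":((20,150,90),(32,255,255)),"red":((174,150,80),(179,255,255)),"brass":((12,70,60),(28,200,255))}
def mask(img,c):
    h=cv2.cvtColor(img,cv2.COLOR_RGB2HSV);lo,hi=HSV[c];m=cv2.inRange(h,lo,hi)
    if c=="red": m|=cv2.inRange(h,(0,150,80),(6,255,255))
    return m
def blobs(mk,amin=20):
    n,l,s,c=cv2.connectedComponentsWithStats(mk)
    return [(int(s[i,4]),c[i].round(1).tolist(),s[i,2:4].tolist()) for i in range(1,n) if s[i,4]>=amin]
E
python3 - <<'E'
from h import *
I={n:cv2.imread(f"pics/{n}0.png")[:,:,::-1].copy() for n in("scene","top")}
M={n:env.camera_model(n) for n in I}
seed={"blue":((333,259),(281,264)),"yellow":((291,245),(265,232)),"red":((310,288),(248,271))}
for c,s in seed.items():
    uv=[]
    for n,q in zip(I,s):
        b=min(blobs(mask(I[n],c)),key=lambda b:np.hypot(*(np.array(b[1])-q)));uv.append(b[1]);print(c,n,b)
    p,e=tri([(M["scene"],uv[0]),(M["top"],uv[1])]);print(c,p.round(4),round(e,4))
for n,a,b in(("large",(272,310),(215,267)),("med",(223,298),(196,237)),("brass",(257,269),(230,232)),("small",(236,345),(181,270))):
    p,e=tri([(M["scene"],a),(M["top"],b)]);print(n,p.round(4),round(e,4))
w=env.camera_model("wrist");s=env.sense();E=np.array(w["extrinsics"])
print("wristcam pos",-E[:3,:3].T@E[:3,3],"tcp",s["position"],"f",w["fx"],"\n",E[:3,:3])
a=cv2.resize(I["top"][215:290,150:300],None,fx=5,fy=5,interpolation=3)
cv2.imwrite("pics/crop1.png",a[:,:,::-1])
E
```

```text
blue scene (413, [333.3, 258.1], [26, 21])
blue top (338, [280.4, 263.8], [21, 21])
blue [0.4589 0.1147 0.007 ] 0.0006
yellow scene (177, [290.9, 244.7], [18, 14])
yellow top (167, [265.0, 232.1], [15, 15])
yellow [0.5499 0.1572 0.0083] 0.0004
red scene (173, [309.3, 286.8], [16, 14])
red top (115, [247.8, 270.0], [13, 13])
red [0.4435 0.2067 0.0083] 0.0005
large [0.4548 0.2994 0.0107] 0.0011
med [0.5407 0.3546 0.0149] 0.002
brass [0.552  0.2572 0.0096] 0.0004
small [0.449  0.3961 0.0048] 0.0015
wristcam pos [ 0.22308285 -0.50979842  0.37336448] tcp [ 0.1476536  -0.52961688  0.40397363] f 297.56868075607684 
 [[ 0.26790876 -0.96344182 -0.00218178]
 [-0.91859355 -0.25611919  0.30097982]
 [-0.29053534 -0.07863096 -0.95362801]]
```

View pics/crop1.png

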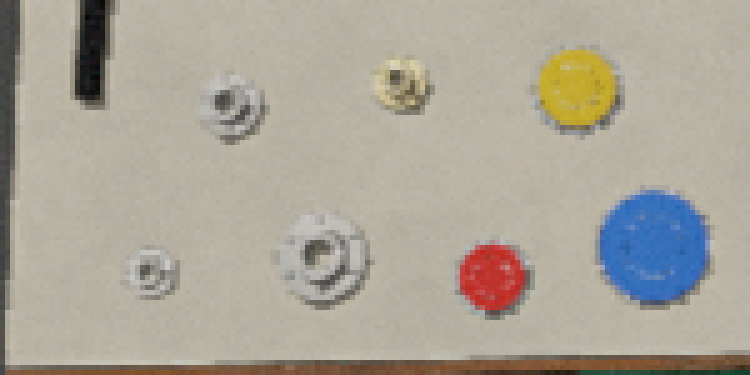

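The crop confirms the choice: large flange at bottom centre-left, medium at upper left, brass in the middle, and small at lower left. All three pads are there too. First I draw the arm in and swing past the eyepieces.

Units first: shifts go in shares of 0.6 m and turns go in shares of pi rad. So 600 mm / 600 = 1, 315 mm / 600 = 0.525, -15.6 degrees / 180 = -0.0867.

>>> carry_out(motion=[[-0.0133,0.0633,-0.02,0,0,0,-1],[-0.025,0.1267,-0.04,0,0,0,-1],[-0.0367,0.19,-0.06,0,0,0,-1],[-0.05,0.2533,-0.08,0,0,0,-1],[-0.0633,0.3167,-0.1,0,0,0,-1],[-0.075,0.375,-0.125,0,0,0,-1],[-0.08,0.3833,-0.125,0,0,0,-1],[-0.0167,0.4117,-0.125,0,0,-0.0111,-1],[0.04,0.4433,-0.125,0,0,-0.0222,-1],[0.09,0.4817,-0.125,0,0,-0.0333,-1],[0.1367,0.525,-0.125,0,0,-0.0444,-1],[0.1783,0.575,-0.125,0,0,-0.0556,-1],[0.2117,0.6283,-0.125,0,0,-0.0667,-1],[0.24,0.6867,-0.125,0,0,-0.0778,-1],[0.26,0.7467,-0.125,0,0,-0.0867,-1],[0.2733,0.81,-0.125,0,0,-0.0867,-1],[0.2783,0.875,-0.125,0,0,-0.0867,-1],[0.2733,0.9383,-0.125,0,0,-0.0867,-1],[0.2667,1,-0.125,0,0,-0.0867,-1],[0.2667,1,-0.125,0,0,-0.0867,-1]])

```text
t: 1.77
position: [0.3056, 0.076, 0.3294]
ee_rot: [-179.8, 0.1, 0.5]
contact_force: [-0.2, -0.2, 0.6]
width: 0.0855
grasp_force: 0.0
```

In the tool's units: 212 mm / 600 = 0.3533, 120 mm / 600 = 0.2.

>>> carry_out(motion=[[0,0.05,0.0167,0,0,0,-1],[0.05,0.0917,0.0333,0,0,0,-1],[0.1083,0.125,0.05,0,0,0,-1],[0.1667,0.15,0.05,0,0,0,-1],[0.225,0.175,0.05,0,0,0,-1],[0.2867,0.1917,0.05,0,0,0,-1],[0.3417,0.2,0.05,0,0,0,-1],[0.3533,0.2,0.05,0,0,0,-1],[0.3533,0.2,0.05,0,0,0,-1],[0.3533,0.2,0.05,0,0,0,-1]])

```text
t: 2.6
position: [0.5194, 0.1896, 0.3588]
ee_rot: [180.0, 0.2, -0.1]
contact_force: [-0.3, -0.7, -0.3]
width: 0.0855
grasp_force: 0.0
```

```bash
cat > snap.py <<'E'
import sys,pickle
from h import *
n=sys.argv[1];m=env.camera_model("wrist");i=env.get_image("wrist");pickle.dump((m,i),open(n+".pkl","wb"))
cv2.imwrite(f"pics/{n}.png",i[:,:,::-1]);print(env.sense()["position"],env.sense()["ee_rot"])
E
python3 snap.py w1
```

```text
[0.5187411  0.18960683 0.35909699] [ 1.79978240e+02  1.39045739e-01 -5.13205106e-02]
```

In the tool's units: 120 mm / 600 = 0.2, 105 mm / 600 = 0.175.

>>> carry_out(motion=[[-0.0333,0.0583,0,0,0,0,-1],[-0.0667,0.1167,0,0,0,0,-1],[-0.0917,0.175,0,0,0,0,-1],[-0.1,0.2,0,0,0,0,-1],[-0.1,0.2,0,0,0,0,-1],[-0.1,0.2,0,0,0,0,-1]])

```text
t: 3.15
position: [0.4581, 0.3103, 0.3602]
ee_rot: [180.0, -0.0, 0.1]
contact_force: [0.1, -0.5, 0.2]
width: 0.0852
grasp_force: 0.0
```

```bash
python3 snap.py w2; python3 - <<'E'
import cv2,numpy as np
cv2.imwrite("pics/w12.png",cv2.resize(np.hstack([cv2.imread("pics/w1.png"),cv2.imread("pics/w2.png")]),None,fx=.71,fy=.71,interpolation=3))
E
```

```text
[0.45876511 0.3096094  0.36006729] [ 1.79967257e+02 -1.12065995e-02  2.80040656e-02]
```

View pics/w12.png

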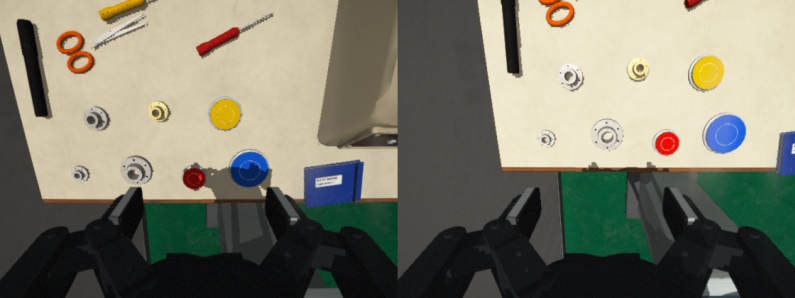

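Both views hold all four flanges and the three pads. In w2 (half-scale pixels) large is at (607,134), medium (571,76), brass (638,69), and small (546,138). I zoom in on the three flanges in both views.

```bash
python3 - <<'E'
from h import *
import pickle
P={"large":(.4545,.2995),"med":(.541,.3545),"brass":(.552,.2572)}
rows=[]
for n in("w1","w2"):
    m,i=pickle.load(open(n+".pkl","rb"));r=[]
    for k,(x,y) in P.items():
        u,v=np.round(proj(m,(x,y,.008))).astype(int);print(n,k,u,v)
        c=cv2.resize(i[v-32:v+32,u-32:u+32],None,fx=4,fy=4,interpolation=cv2.INTER_CUBIC);r.append(c)
    rows.append(np.hstack(r))
    for c in("blue","yellow","red"): print(n,c,blobs(mask(i,c),300))
cv2.imwrite("pics/fl.png",np.vstack(rows)[:,:,::-1])
E
```

```text
w1 large 193 243
w1 med 135 170
w1 brass 223 159
w1 blue [(1947, [351.0, 238.5], [53, 48]), (394, [505.1, 255.2], [11, 54]), (2456, [470.7, 264.7], [69, 63])]
w1 yellow [(786, [168.1, 11.7], [65, 29]), (1396, [317.1, 160.7], [43, 42])]
w1 red [(748, [306.1, 57.3], [60, 39]), (707, [273.0, 251.2], [31, 29])]
w2 large 296 193
w2 med 244 111
w2 brass 339 100
w2 blue [(2040, [463.0, 188.7], [54, 53]), (910, [550.2, 220.8], [21, 60])]
w2 yellow [(1571, [436.6, 102.0], [45, 47])]
w2 red [(804, [379.4, 201.8], [33, 32])]
```

View pics/fl.png

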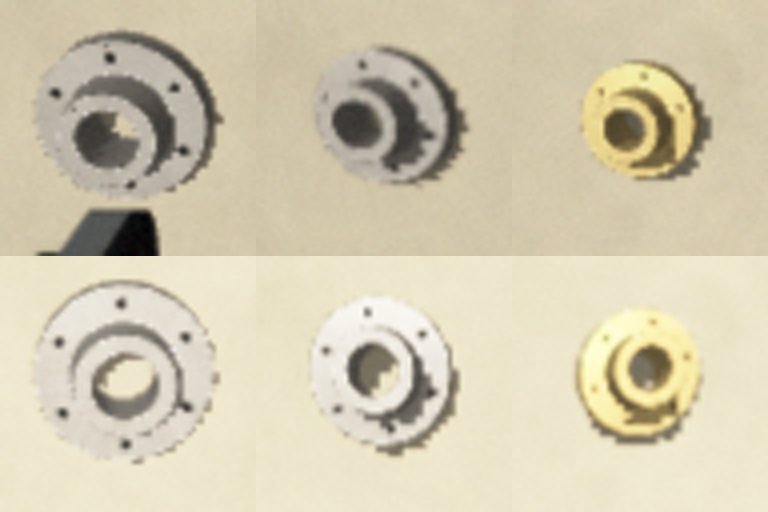

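```bash
python3 - <<'E'
from h import *
import pickle
M={n:pickle.load(open(n+".pkl","rb"))[0] for n in("w1","w2")}
for c in("scene","top"): M[c]=env.camera_model(c)
def show(k,obs,z):
    p,e=tri([(M[n],u) for n,u in obs]);print(k,"tri",(1e3*p).round(1),"miss",round(e*1e3,1),*[(n,(1e3*plane(M[n],u,z)[:2]).round(1).tolist()) for n,u in obs])
def c2(u0,v0,x,y): return (u0-32+(x+.5)/4-.5,v0-32+(y+.5)/4-.5)
show("large disc",[("w1",c2(193,243,119.5,121)),("w2",c2(296,193,123.2,118.2))],.008)
show("large hub",[("w1",c2(193,243,114,138)),("w2",c2(296,193,126,129))],.022)
show("med disc",[("w1",c2(135,170,121.5,115.5)),("w2",c2(244,111,123,114.7))],.0075)
show("med hub",[("w1",c2(135,170,101,124)),("w2",c2(244,111,120,115))],.020)
show("brass disc",[("w1",c2(223,159,125,122)),("w2",c2(339,100,129,117.5))],.010)
show("brass hub",[("w1",c2(223,159,115,124)),("w2",c2(339,100,137,112))],.026)
show("blue",[("w1",(351,238.5)),("w2",(463,188.7)),("scene",(333.3,258.1)),("top",(280.4,263.8))],.010)
show("yellow",[("w1",(317.1,160.7)),("w2",(436.6,102)),("scene",(290.9,244.7)),("top",(265,232.1))],.010)
show("red",[("w1",(273,251.2)),("w2",(379.4,201.8)),("scene",(309.3,286.8)),("top",(247.8,270))],.010)
E
```

```text
large disc tri [457.7 301.6   9.4] miss 0.1 ('w1', [457.2, 302.1]) ('w2', [457.3, 301.5])
large hub tri [456.5 300.8  17.8] miss 0.3 ('w1', [458.1, 299.2]) ('w2', [457.8, 301.1])
med disc tri [544.8 355.6   8.7] miss 0.2 ('w1', [544.7, 356.3]) ('w2', [544.6, 355.7])
med hub tri [544.5 354.6  21.5] miss 0.4 ('w1', [544.6, 355.5]) ('w2', [544.2, 354.6])
brass disc tri [554.7 257.8  11.2] miss 0.2 ('w1', [554.8, 258.2]) ('w2', [554.6, 257.5])
brass hub tri [555.5 257.9  22.4] miss 0.4 ('w1', [556.4, 257.2]) ('w2', [554.9, 258.3])
blue tri [459.2 114.2   7.3] miss 0.9 ('w1', [460.8, 114.9]) ('w2', [460.0, 114.5]) ('scene', [457.1, 116.3]) ('top', [459.2, 115.0])
yellow tri [550.3 156.8   7.9] miss 0.4 ('w1', [550.8, 156.8]) ('w2', [550.4, 157.6]) ('scene', [548.6, 157.9]) ('top', [550.0, 157.4])
red tri [443.7 206.1   7.7] miss 0.6 ('w1', [444.8, 205.6]) ('w2', [444.7, 206.3]) ('scene', [442.3, 207.3]) ('top', [443.8, 206.8])
```

Two-view heights agree with the text: disc tops at about 9 mm and pads at about 8–10 mm. Now I go above the large flange with a narrowed opening.

In the tool's units: -150 mm / 600 = -0.25, -135 mm / 600 = -0.225.

>>> carry_out(motion=[[-0.005,-0.0133,-0.05,0,0,0,-0.4],[-0.005,-0.0133,-0.1083,0,0,0,-0.4],[-0.005,-0.0133,-0.1667,0,0,0,-0.4],[-0.005,-0.0133,-0.225,0,0,0,-0.4],[-0.005,-0.0133,-0.25,0,0,0,-0.4],[-0.005,-0.0133,-0.25,0,0,0,-0.4],[-0.005,-0.0133,-0.25,0,0,0,-0.4],[-0.005,-0.0133,-0.25,0,0,0,-0.4]], grip_force=40)

```text
t: 3.87
position: [0.4577, 0.3016, 0.2112]
ee_rot: [-180.0, -0.1, -0.1]
contact_force: [0.4, 0.6, 0.1]
width: 0.0594
grasp_force: 0.0
```

```bash
python3 snap.py w3; python3 -c "
from workcell import env;s=env.sense();print(s['width'],s['contact_force'],s['joints'])"
```

```text
[0.45778754 0.30192418 0.21159354] [-1.79932290e+02 -1.86193070e-01 -7.66368473e-02]
0.059538719553319526 [ 0.07805023 -0.45348024 -0.02714386] [ 2.17514513e+01  2.62863262e+01  1.01483456e+02 -8.08633797e-03
  5.20321980e+01  1.11832942e+02]
```

View pics/w3.png

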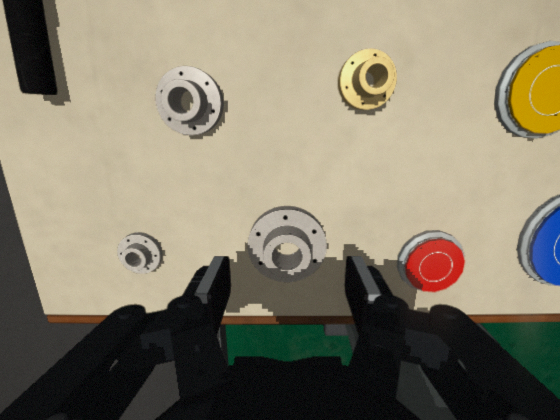

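The open fingers straddle the large flange: finger tips at u≈230 and 345, flange hub at (287,255). Now I go down in small steps and watch for the bench touch.

In the tool's units: -30 mm / 600 = -0.05, -26 mm / 600 = -0.0433.

>>> carry_out(motion=[[0,0,-0.02,0,0,0,-0.4],[0,0,-0.0333,0,0,0,-0.4],[0,0,-0.0433,0,0,0,-0.4],[0,0,-0.05,0,0,0,-0.4],[0,0,-0.05,0,0,0,-0.4]])

```text
t: 4.33
position: [0.4564, 0.3021, 0.1792]
ee_rot: [180.0, 0.1, -0.0]
contact_force: [-0.3, 0.1, -0.8]
width: 0.0598
grasp_force: 0.0
```

In the tool's units: -4 mm / 600 = -0.0067, -3 mm / 600 = -0.005.

>>> carry_out(motion=[[0,0,-0.0025,0,0,0,-0.4],[0,0,-0.005,0,0,0,-0.4],[0,0,-0.0067,0,0,0,-0.4],[0,0,-0.0067,0,0,0,-0.4]])

```text
t: 4.67
position: [0.4567, 0.3022, 0.1757]
ee_rot: [180.0, 0.0, -0.0]
contact_force: [0.1, 0.0, 0.5]
width: 0.0597
grasp_force: 0.0
```

In the tool's units: -3 mm / 600 = -0.005, -1.5 mm / 600 = -0.0025.

>>> carry_out(motion=[[0,0,-0.0025,0,0,0,-0.4],[0,0,-0.005,0,0,0,-0.4],[0,0,-0.005,0,0,0,-0.4],[0,0,-0.005,0,0,0,-0.4]])

```text
t: 5.0
position: [0.4566, 0.3022, 0.1726]
ee_rot: [180.0, 0.0, -0.0]
contact_force: [-0.5, 0.0, 0.0]
width: 0.0599
grasp_force: 0.0
```

In the tool's units: -2 mm / 600 = -0.0033, -1 mm / 600 = -0.0017.

>>> carry_out(motion=[[0,0,-0.0017,0,0,0,-0.4],[0,0,-0.0033,0,0,0,-0.4],[0,0,-0.0033,0,0,0,-0.4],[0,0,-0.0033,0,0,0,-0.4]])

```text
t: 5.33
position: [0.4567, 0.3022, 0.1706]
ee_rot: [180.0, 0.0, -0.0]
contact_force: [-0.8, 0.5, 1.2]
width: 0.0603
grasp_force: 0.0
```

In the tool's units: -1.5 mm / 600 = -0.0025, -1 mm / 600 = -0.0017.

>>> carry_out(motion=[[0,0,-0.0017,0,0,0,-0.4],[0,0,-0.0025,0,0,0,-0.4],[0,0,-0.0025,0,0,0,-0.4],[0,0,-0.0025,0,0,0,-0.4]])

```text
t: 5.67
position: [0.4567, 0.3022, 0.1691]
ee_rot: [180.0, 0.0, -0.0]
contact_force: [-0.1, 0.1, 0.3]
width: 0.0599
grasp_force: 0.0
```

>>> carry_out(motion=[[0,0,-0.0008,0,0,0,-0.4],[0,0,-0.0017,0,0,0,-0.4],[0,0,-0.0017,0,0,0,-0.4],[0,0,-0.0017,0,0,0,-0.4]])

```text
t: 6.0
position: [0.4567, 0.3022, 0.1684]
ee_rot: [-180.0, -0.0, -0.0]
contact_force: [-0.6, -0.0, 2.5]
width: 0.0602
grasp_force: 1.5
```

Touch came at TCP z≈168.4, as my model predicts for this opening (173 mm with fingers shut). The grip on the 50 mm disc therefore wants TCP z≈173.

In the tool's units: 4.5 mm / 600 = 0.0075, 3 mm / 600 = 0.005.

>>> carry_out(motion=[[0,0,0.005,0,0,0,-0.4],[0,0,0.0075,0,0,0,-0.4],[0,0,0.0075,0,0,0,-0.3],[0,0,0.0075,0,0,0,-0.2],[0,0,0.0075,0,0,0,0],[0,0,0.0075,0,0,0,0.2],[0,0,0.0075,0,0,0,0.2],[0,0,0.0075,0,0,0,0.2],[0,0,0.0075,0,0,0,0.2]], grip_force=50)

```text
t: 6.75
position: [0.4567, 0.302, 0.1733]
ee_rot: [180.0, -0.0, -0.0]
contact_force: [-2.3, -1.2, 6.4]
width: 0.0456
grasp_force: 49.5
```

```bash
python3 snap.py w4; python3 - <<'E'
from h import *
print(env.sense()["width"],env.sense()["contact_force"])
i=cv2.imread("pics/w4.png")
cv2.imwrite("pics/w4c.png",cv2.resize(i[180:340,180:400],None,fx=3,fy=3,interpolation=3))
E
```

```text
[0.45672111 0.30204064 0.1732705 ] [ 1.79980974e+02 -1.68459751e-02 -1.27889848e-02]
0.04553674601192088 [-1.54098849 -2.14147946  6.58122304]
```

View pics/w4c.png

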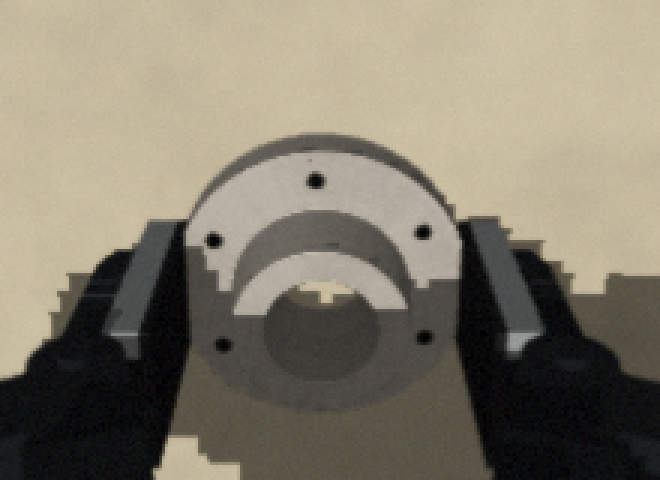

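The disc sits upright and centred between the pads in x. Its edges are at u≈187 and 460 in the crop, where the pads clamp it. Next is a small test lift.

In the tool's units: 20 mm / 600 = 0.0333, 15 mm / 600 = 0.025.

>>> carry_out(motion=[[0,0,0.005,0,0,0,0.2],[0,0,0.0133,0,0,0,0.2],[0,0,0.025,0,0,0,0.2],[0,0,0.0333,0,0,0,0.2],[0,0,0.0333,0,0,0,0.2],[0,0,0.0333,0,0,0,0.2]])

```text
t: 7.3
position: [0.4568, 0.3023, 0.1932]
ee_rot: [-180.0, -0.1, -0.0]
contact_force: [-0.2, 0.1, -2.9]
width: 0.0455
grasp_force: 50.5
```

```bash
python3 snap.py w5; python3 - <<'E'
from h import *
print(env.sense()["width"],env.sense()["contact_force"])
a=cv2.imread("pics/w5.png")[180:340,180:400];b=env.get_image("scene")[230:350,200:365,::-1]
cv2.imwrite("pics/w5c.png",np.hstack([cv2.resize(a,(400,291),interpolation=3),cv2.resize(b,(400,291),interpolation=3)]))
E
```

```text
[0.45667353 0.30221488 0.1928625 ] [-1.79991660e+02 -1.86271597e-02 -2.71302230e-02]
0.046025832173376066 [ 0.87798488 -0.71082276 -2.55385861]
```

View pics/w5c.png

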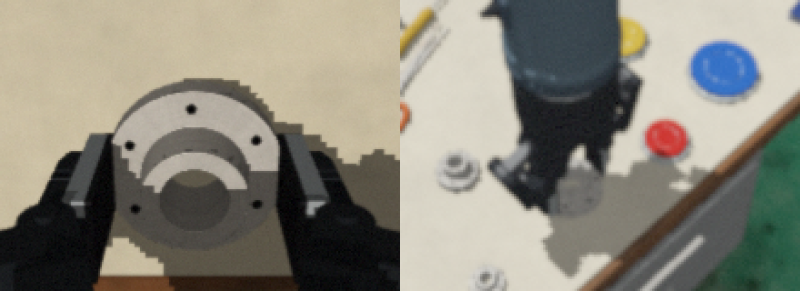

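The lift works: the flange is held upright at about 2.9 N. Carrying it to the blue pad.

In the tool's units: -187 mm / 600 = -0.3117, -184 mm / 600 = -0.3067.

>>> carry_out(motion=[[0,0,0.0167,0,0,0,0.2],[0,-0.0167,0.0333,0,0,0,0.2],[0,-0.05,0.0333,0,0,0,0.2],[0.0017,-0.0917,0.0333,0,0,0,0.2],[0.0033,-0.1417,0.0333,0,0,0,0.2],[0.005,-0.1917,0.0333,0,0,0,0.2],[0.005,-0.2417,0.0333,0,0,0,0.2],[0.005,-0.2833,0.0333,0,0,0,0.2],[0.005,-0.3067,0.03,0,0,0,0.2],[0.005,-0.3117,0.02,0,0,0,0.2],[0.005,-0.3117,0.01,0,0,0,0.2],[0.005,-0.3117,0,0,0,0,0.2],[0.005,-0.3117,-0.0083,0,0,0,0.2],[0.005,-0.3117,-0.0117,0,0,0,0.2],[0.005,-0.3117,-0.0117,0,0,0,0.2],[0.005,-0.3117,-0.0117,0,0,0,0.2]])

```text
t: 8.73
position: [0.4596, 0.1158, 0.1854]
ee_rot: [-180.0, 0.0, 0.0]
contact_force: [-0.2, -0.7, -2.2]
width: 0.0455
grasp_force: 50.9
```

```bash
python3 snap.py w6; python3 - <<'E'
from h import *
print(env.sense()["width"],env.sense()["contact_force"])
a=cv2.imread("pics/w6.png")[150:390,120:440];b=env.get_image("scene")[200:320,260:425,::-1]
cv2.imwrite("pics/w6c.png",np.hstack([cv2.resize(a,(400,300),interpolation=3),cv2.resize(b,(400,300),interpolation=3)]))
E
```

```text
[0.45970058 0.11574069 0.18565448] [-1.79998912e+02  4.51964526e-03  3.44755632e-02]
0.045494660218922935 [ 0.52163836  0.62513502 -2.28562934]
```

View pics/w6c.png

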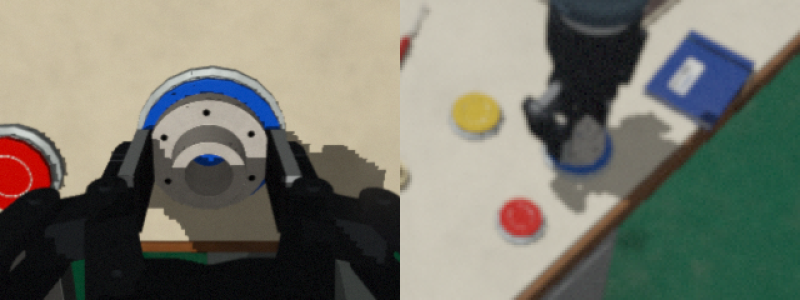

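The flange is over the blue pad, with an even blue rim to left and right. Lowering to contact.

In the tool's units: -2 mm / 600 = -0.0033, -1 mm / 600 = -0.0017.

>>> carry_out(motion=[[0,-0.0017,-0.0017,0,0,0,0.2],[0,-0.0017,-0.0033,0,0,0,0.2],[0,-0.0017,-0.0033,0,0,0,0.2],[0,-0.0017,-0.0033,0,0,0,0.2]])

```text
t: 9.17
position: [0.4597, 0.1142, 0.1837]
ee_rot: [-180.0, -0.0, -0.0]
contact_force: [-0.3, -0.0, -2.0]
width: 0.0458
grasp_force: 50.9
```

In the tool's units: -1 mm / 600 = -0.0017, -0.5 mm / 600 = -0.0008.

>>> carry_out(motion=[[0,0,-0.0008,0,0,0,0.2],[0,0,-0.0017,0,0,0,0.2],[0,0,-0.0017,0,0,0,0.2],[0,0,-0.0017,0,0,0,0.2]])

```text
t: 9.5
position: [0.4597, 0.1142, 0.1833]
ee_rot: [180.0, -0.0, -0.0]
contact_force: [-1.8, 0.6, 4.9]
width: 0.0456
grasp_force: 51.8
```

Contact: the force rose from −2 to +5 N. Release gently and rise.

In the tool's units: 242 mm / 600 = 0.4033, 230 mm / 600 = 0.3833.

>>> carry_out(motion=[[0,0,0,0,0,0,0.1],[0,0,0,0,0,0,-0.1],[0,0,0,0,0,0,-0.25],[0,0,0,0,0,0,-0.4],[0,0,0,0,0,0,-0.4],[0,0,0,0,0,0,-0.4],[0,0,0.0133,0,0,0,-0.4],[0,0,0.0367,0,0,0,-0.4],[0,0,0.075,0,0,0,-0.4],[0,0,0.1167,0,0,0,-0.4],[0,0.0333,0.15,0,0,0,-0.3],[0.0167,0.0833,0.15,0,0,0,-0.1],[0.0417,0.1417,0.15,0,0,0,-0.1],[0.075,0.1917,0.15,0,0,0,-0.1],[0.1,0.2417,0.15,0,0,0,-0.1],[0.12,0.2917,0.15,0,0,0,-0.1],[0.1333,0.3417,0.15,0,0,0,-0.1],[0.14,0.3833,0.15,0,0,0,-0.1],[0.1417,0.4033,0.15,0,0,0,-0.1],[0.1417,0.4033,0.1,0,0,0,-0.1]])

```text
t: 11.17
position: [0.5467, 0.3599, 0.2487]
ee_rot: [-179.7, -0.7, 0.1]
contact_force: [1.3, 0.6, 0.5]
width: 0.0472
grasp_force: 0.0
```

In the tool's units: -33 mm / 600 = -0.055, -20 mm / 600 = -0.0333.

>>> carry_out(motion=[[0,0,-0.0333,0,0,0,-0.1],[0,0,-0.055,0,0,0,-0.1],[0,0,-0.055,0,0,0,-0.1],[0,0,-0.055,0,0,0,-0.1]])

```text
t: 11.5
position: [0.5446, 0.3557, 0.2095]
ee_rot: [180.0, 0.1, -0.1]
contact_force: [-0.5, -0.2, -0.0]
width: 0.0473
grasp_force: 0.0
```

```bash
python3 snap.py w7; python3 -c "
from workcell import env;s=env.sense();print(s['width'],s['contact_force'])"
```

```text
[0.54509218 0.35589568 0.21061228] [-1.79984700e+02 -4.19259790e-02 -5.66833169e-02]
0.04703960152150217 [1.59013968 1.3025767  0.36619582]
```

View pics/w7.png

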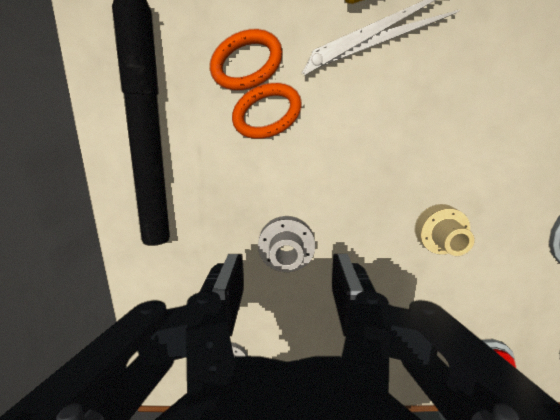

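The fingers straddle the medium flange: pads at u≈240 and 335, hub at (287,250). The marker is clear on the left. Descend and grip.

>>> carry_out(motion=[[0,0,-0.025,0,0,0,-0.1],[0,0,-0.0467,0,0,0,-0.1],[0,0,-0.0583,0,0,0,-0.1],[0,0,-0.0583,0,0,0,-0.1],[0,0,-0.0583,0,0,0,0.1],[0,0,-0.0583,0,0,0,0.2],[0,0,-0.0583,0,0,0,0.35],[0,0,-0.0583,0,0,0,0.5],[0,0,-0.0583,0,0,0,0.5],[0,0,-0.0583,0,0,0,0.5],[0,0,-0.0583,0,0,0,0.5]])

```text
t: 12.47
position: [0.545, 0.3563, 0.1754]
ee_rot: [-180.0, -0.1, -0.0]
contact_force: [0.4, 0.3, 3.2]
width: 0.0319
grasp_force: 50.0
```

In the tool's units: 40 mm / 600 = 0.0667, 25 mm / 600 = 0.0417.

>>> carry_out(motion=[[0,0,0.005,0,0,0,0.5],[0,0,0.0167,0,0,0,0.5],[0,0,0.0417,0,0,0,0.5],[0,0,0.0667,0,0,0,0.5],[0,0,0.0667,0,0,0,0.5],[0,0,0.0667,0,0,0,0.5]])

```text
t: 12.97
position: [0.5449, 0.3564, 0.2157]
ee_rot: [-179.9, -0.1, -0.0]
contact_force: [-0.1, 0.3, -1.9]
width: 0.0322
grasp_force: 49.7
```

In the tool's units: -199 mm / 600 = -0.3317, -194 mm / 600 = -0.3233.

>>> carry_out(motion=[[0,0,0.02,0,0,0,0.5],[0,-0.0167,0.0333,0,0,0,0.5],[0,-0.05,0.0333,0,0,0,0.5],[0.0017,-0.1,0.0333,0,0,0,0.5],[0.0033,-0.15,0.0333,0,0,0,0.5],[0.005,-0.2,0.0333,0,0,0,0.5],[0.0083,-0.25,0.0333,0,0,0,0.5],[0.01,-0.2967,0.0333,0,0,0,0.5],[0.01,-0.3233,0.03,0,0,0,0.5],[0.01,-0.3317,0.0133,0,0,0,0.5],[0.01,-0.3317,-0.01,0,0,0,0.5],[0.01,-0.3317,-0.03,0,0,0,0.5],[0.01,-0.3317,-0.0433,0,0,0,0.5],[0.01,-0.3317,-0.0467,0,0,0,0.5],[0.01,-0.3317,-0.0467,0,0,0,0.5],[0.01,-0.3317,-0.0467,0,0,0,0.5]])

```text
t: 14.3
position: [0.5508, 0.1575, 0.1869]
ee_rot: [-180.0, -0.0, 0.0]
contact_force: [1.0, 0.8, -0.9]
width: 0.0322
grasp_force: 49.8
```

```bash
python3 snap.py w8; python3 - <<'E'
from h import *
print(env.sense()["width"],env.sense()["contact_force"])
a=cv2.imread("pics/w8.png")[120:420,80:480];b=env.get_image("scene")[190:310,220:385,::-1]
cv2.imwrite("pics/w8c.png",np.hstack([a,cv2.resize(b,(400,300),interpolation=3)]))
E
```

```text
[0.55091179 0.15754147 0.18709912] [-1.79988580e+02 -5.20409614e-02 -6.91170309e-04]
0.032093735090263635 [ 0.46717166 -1.07088933 -1.78675609]
```

View pics/w8c.png

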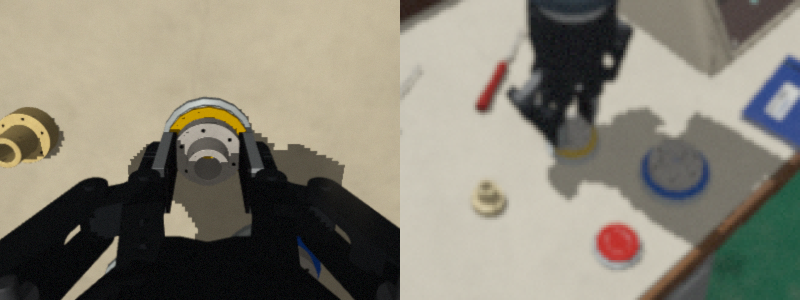

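The medium flange is over the yellow pad with its rim visible evenly, and the large one sits centred on blue at (675,168). Lower it.

In the tool's units: -1.5 mm / 600 = -0.0025, -1 mm / 600 = -0.0017.

>>> carry_out(motion=[[0,0,-0.0017,0,0,0,0.5],[0,0,-0.0025,0,0,0,0.5],[0,0,-0.0025,0,0,0,0.5],[0,0,-0.0025,0,0,0,0.5]])

```text
t: 14.73
position: [0.5508, 0.1573, 0.1854]
ee_rot: [-180.0, -0.0, -0.0]
contact_force: [0.4, 0.4, -0.5]
width: 0.0319
grasp_force: 49.9
```

In the tool's units: -1 mm / 600 = -0.0017, -0.5 mm / 600 = -0.0008.

>>> carry_out(motion=[[0,0,-0.0008,0,0,0,0.5],[0,0,-0.0017,0,0,0,0.5],[0,0,-0.0017,0,0,0,0.5],[0,0,-0.0017,0,0,0,0.5]])

```text
t: 15.07
position: [0.5508, 0.1573, 0.1853]
ee_rot: [-180.0, -0.1, -0.0]
contact_force: [-3.1, 0.2, 7.3]
width: 0.0321
grasp_force: 50.9
```

>>> carry_out(motion=[[0,0,0,0,0,0,0.4],[0,0,0,0,0,0,0.2],[0,0,0,0,0,0,0.05],[0,0,0,0,0,0,-0.1],[0,0,0,0,0,0,-0.1],[0,0,0,0,0,0,-0.1],[0,0,0.0133,0,0,0,-0.1],[0,0,0.0367,0,0,0,-0.1],[0,0,0.075,0,0,0,-0.1],[0,0.0167,0.1083,0,0,0,-0.1],[0.0017,0.0583,0.1167,0,0,0,-0.1],[0.0033,0.1083,0.1167,0,0,0,-0.1],[0.0067,0.1533,0.1083,0,0,0,-0.1],[0.0067,0.1683,0.0833,0,0,0,-0.1],[0.0067,0.1683,0.0583,0,0,0,-0.1],[0.0067,0.1683,0.0508,0,0,0,-0.1],[0.0067,0.1683,0.0508,0,0,0,-0.1],[0.0067,0.1683,0.0508,0,0,0,-0.1]])

```text
t: 16.57
position: [0.5548, 0.2579, 0.215]
ee_rot: [180.0, 0.0, -0.1]
contact_force: [-1.2, -0.0, 0.2]
width: 0.0466
grasp_force: 0.0
```

```bash
python3 snap.py w9; python3 -c "
from workcell import env;s=env.sense();print(s['width'],s['contact_force'])"
```

```text
[0.55507732 0.25780061 0.21550834] [-1.79991072e+02 -4.68096230e-02 -6.62427432e-02]
0.046849228899519875 [-0.32555901  0.37098943  0.14954346]
```

View pics/w9.png

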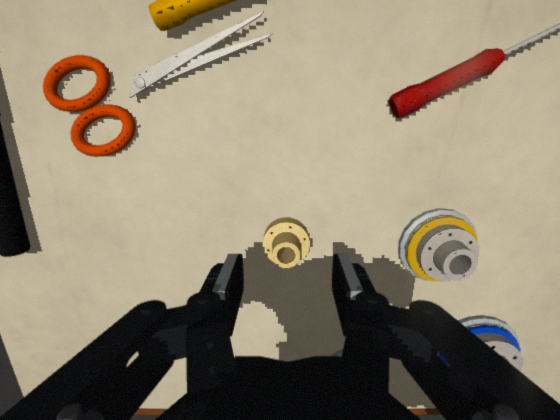

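Brass sits centred at (287,248), between the pads at u≈240 and 335. The medium flange is centred on yellow at (443,247). Grip brass.

In the tool's units: -39.5 mm / 600 = -0.0658, -30 mm / 600 = -0.05.

>>> carry_out(motion=[[0,0,-0.025,0,0,0,-0.1],[0,0,-0.05,0,0,0,-0.1],[0,0,-0.0658,0,0,0,-0.1],[0,0,-0.0658,0,0,0,-0.1],[0,0,-0.0658,0,0,0,0.1],[0,0,-0.0658,0,0,0,0.3],[0,0,-0.0658,0,0,0,0.45],[0,0,-0.0658,0,0,0,0.6],[0,0,-0.0658,0,0,0,0.7],[0,0,-0.0658,0,0,0,0.7],[0,0,-0.0658,0,0,0,0.7]])

```text
t: 17.53
position: [0.5552, 0.2583, 0.1765]
ee_rot: [-180.0, -0.1, -0.0]
contact_force: [0.5, 0.1, 5.8]
width: 0.0264
grasp_force: 49.4
```

In the tool's units: 45 mm / 600 = 0.075, 25 mm / 600 = 0.0417.

>>> carry_out(motion=[[0,0,0.005,0,0,0,0.7],[0,0,0.0167,0,0,0,0.7],[0,0,0.0417,0,0,0,0.7],[0,0,0.075,0,0,0,0.7],[0,0,0.075,0,0,0,0.7],[0,0,0.075,0,0,0,0.7]])

```text
t: 18.03
position: [0.5551, 0.2584, 0.2215]
ee_rot: [-180.0, -0.2, -0.0]
contact_force: [0.4, -0.5, -1.1]
width: 0.0268
grasp_force: 49.3
```

In the tool's units: -110 mm / 600 = -0.1833, -100 mm / 600 = -0.1667.

>>> carry_out(motion=[[-0.0167,-0.0083,0.0083,0,0,0,0.7],[-0.05,-0.0233,0.0083,0,0,0,0.7],[-0.0917,-0.0433,0.0083,0,0,0,0.7],[-0.1333,-0.0633,0.0083,0,0,0,0.7],[-0.1667,-0.0783,0.005,0,0,0,0.7],[-0.1833,-0.0867,-0.0083,0,0,0,0.7],[-0.1833,-0.0867,-0.03,0,0,0,0.7],[-0.1833,-0.0867,-0.0467,0,0,0,0.7],[-0.1833,-0.0867,-0.0533,0,0,0,0.7],[-0.1833,-0.0867,-0.0533,0,0,0,0.7],[-0.1833,-0.0867,-0.0533,0,0,0,0.7]])

```text
t: 18.95
position: [0.445, 0.2063, 0.1877]
ee_rot: [180.0, 0.0, -0.0]
contact_force: [-0.1, 0.1, -0.8]
width: 0.0267
grasp_force: 49.3
```

```bash
python3 snap.py w10; python3 - <<'E'
from h import *
print(env.sense()["width"],env.sense()["contact_force"])
a=cv2.imread("pics/w10.png")[120:420,80:480];b=env.get_image("scene")[220:340,220:385,::-1]
cv2.imwrite("pics/w10c.png",np.hstack([a,cv2.resize(b,(400,300),interpolation=3)]))
E
```

```text
[0.44510673 0.20632151 0.18792254] [ 1.79998694e+02  7.75602202e-03 -2.38133981e-02]
0.026043457608046692 [ 1.21553756 -0.17208703 -0.81564046]
```

View pics/w10c.png

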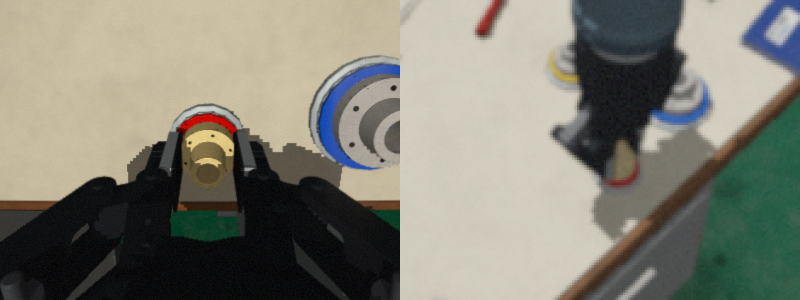

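Brass is centred over the red pad. Large sits centred on blue.

In the tool's units: -2 mm / 600 = -0.0033, -1 mm / 600 = -0.0017.

>>> carry_out(motion=[[0,0,-0.0017,0,0,0,0.7],[0,0,-0.0033,0,0,0,0.7],[0,0,-0.0033,0,0,0,0.7],[0,0,-0.0033,0,0,0,0.7]])

```text
t: 19.38
position: [0.4449, 0.2063, 0.1865]
ee_rot: [-180.0, -0.1, -0.0]
contact_force: [0.3, 1.0, 2.6]
width: 0.0265
grasp_force: 49.6
```

In the tool's units: -1 mm / 600 = -0.0017, -0.5 mm / 600 = -0.0008.

>>> carry_out(motion=[[0,0,-0.0008,0,0,0,0.7],[0,0,-0.0017,0,0,0,0.7],[0,0,-0.0017,0,0,0,0.7],[0,0,-0.0017,0,0,0,0.7]])

```text
t: 19.72
position: [0.4449, 0.2063, 0.1864]
ee_rot: [-180.0, -0.1, -0.0]
contact_force: [-2.7, -0.8, 12.0]
width: 0.0262
grasp_force: 50.9
```

Contact. Release, rise and back off to view.

In the tool's units: 165 mm / 600 = 0.275, 140 mm / 600 = 0.2333.

>>> carry_out(motion=[[0,0,0.0008,0,0,0,0.6],[0,0,0.0008,0,0,0,0.4],[0,0,0.0008,0,0,0,0.2],[0,0,0.0008,0,0,0,0],[0,0,0.0008,0,0,0,0],[0,0,0.0008,0,0,0,0],[0,0,0.0133,0,0,0,0],[0,0,0.0367,0,0,0,0],[0,0,0.075,0,0,0,0],[0,0,0.125,0,0,0,0],[0,0,0.1833,0,0,0,0],[0,0,0.2333,0,0,0,0],[0,0,0.275,0,0,0,0],[0,0,0.275,0,0,0,0],[0,0,0.275,0,0,0,0]])

```text
t: 20.97
position: [0.4449, 0.2063, 0.3522]
ee_rot: [-180.0, -0.2, -0.0]
contact_force: [-0.3, -0.6, -1.0]
width: 0.0424
grasp_force: 0.0
```

```bash
python3 snap.py w11; python3 - <<'E'
from h import *
import pickle
m=env.camera_model("wrist")
for k,p in {"blue":(.460,.1146,.018),"yellow":(.5505,.157,.0175),"red":(.4446,.2062,.020)}.items(): print(k,proj(m,p).round(1))
print(env.sense()["width"],env.sense()["contact_force"])
E
```

```text
[0.44441841 0.20615209 0.35058731] [-1.79990007e+02 -5.01521505e-02 -2.48211769e-02]
blue [375.2 179.5]
yellow [338.5  85.3]
red [286.6 194.5]
0.04233458654807379 [-0.00650179 -0.18146085  0.00224948]
```

View pics/w11.png

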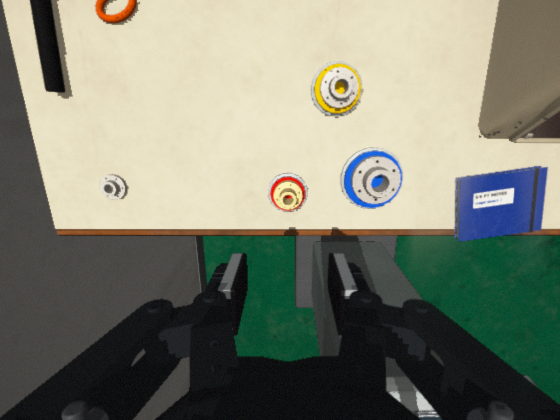

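All three flanges are hub up on their pads. Disc centres are at about (374,180), (338,86) and (288,194), within about 1.5 px of the predicted pad centres. The small flange and the marker were not touched. Handing in.

```bash
python3 -c "
from workcell import env;print(env.finish_job())"
```

```text
the job is handed in; nothing more can be done
None
```

I set the large steel flange on blue, the middle steel on yellow and the brass on red, each hub up and within about 2 mm of centre in the last picture, and handed the job in at about 21 s; no verdict was returned.

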